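# Load the last microfilm carton and close up the archive case

## Task

Finish packing the blue archive case: tip the black-banded carton that stands on end in it down flat in its own bay, and set (do not drop) the red-banded carton from the desk flat, label side up, in the empty bay with the green liner. Then swing the lid shut without slamming it, and after that fold both steel catches from the front rim down flat onto the lid. Leave the yellow-banded carton and everything else on the desk where it is, and the white-banded carton in its bay.

Things in the scene. Friction and masses are not known exactly. Their poses are not given: they have to be found in the camera images.
- case: Blue open archive case, fixed, 180 (x) x 266 (y) x 70 mm high, walls and floor 5. Origin: centre of its underside; x from its front (catches) to its back (lid hinge), y to its left, z up. Three bays, 170 long (x), the middle one 77 wide, the outer ones 86, with their liners at y = -80, 0, +80 mm, low dividers between (3 thick, tops at z = 23 mm). Cartons lie lengthwise along x.
- lid (a joint): Angle of the blue lid, a plain 180 x 266 x 8 mm plate hinged on the back wall (axis at case x = +90, z = 70 mm). 0 = shut flat on the rim (top face at z = 78.5 mm), 1.57 = upright, more = leaning back; stop at 1.85. Stiff hinge: stays where it is left, about 2 N at the edge moves it. Starts at 1.4 to 1.75; push it over from behind.
- lid_edge (a point): Middle of the lid's free edge, half way through its thickness, 180 mm from the hinge.
- catch_left (a joint): Angle of the catch at case y = +40 mm: steel arm 60 long, 22 wide, 6 thick (faces 3 and 9 mm from the hinge axis), red tip, hinged at case x = -97, z = 77 mm on a block on the front wall. 0 = folded flat over the lid to +x, 1.57 = up, more = leaning to the robot. Stays where it is left (1 N at the tip moves it). Starts at 1.5 to 2.2; push it over and down from the front.
- catch_left_tip (a point): Middle of that catch's free end.
- catch_right (a joint): The same catch at case y = -40 mm, with the same meaning of its angle.
- catch_right_tip (a point): Middle of the right catch's free end.
- liner_green: Green liner on the floor of the empty bay, 150 (x) x 66 (y) x 2 mm, fixed, same axes as the case; origin: centre of its underside, 5 mm above the desk. Which bay it is in varies.
- liner_blue: Blue liner, alike, in the bay of the carton that stands on end.
- liner_grey: Grey liner, alike, in the bay of the white-banded carton that is already in place.
- carton_red: Cardboard carton with a red band, 95 (x) x 42 (y) x 52 mm (z), about 0.16 kg, flat on the desk, paper label on its top; origin: centre of its underside. To be loaded.
- carton_tall: Such a carton with a black band, standing on end in the case: 52 (x) x 42 (y) x 95 mm (z) as it stands, 0.16 kg; origin: centre of the end it stands on at first. It stands 42 to 49 mm in front (-x) of the middle of its bay; tipped to +x it lies flat in the bay. Standing, it rises 32 mm above the rim, in the way of the lid and of a gripper low in the next bay.
- carton_tall_mid (a point): Centre of the black-banded carton (47.5 mm along its z from its origin).
- carton_flat: The same kind of carton with a white band, lying flat in its bay already; origin: centre of its underside, on the liner. Leave it there.
- carton_yellow: The same kind of carton with a yellow band, on the desk; origin: centre of its underside. Not to be packed, leave it.
- paperweight: Round brass paperweight, 64 mm across, 40 high, on the desk; origin: centre of its underside. Leave it.
- magnifier: Black magnifying glass lying flat, lens 84 mm across with handle to its -x, 185 long, 12 thick; origin: centre of the lens, underside. Leave it.
- cutter: Red and black cutter lying flat, 150 mm long along x, 24 wide, 18 high; origin: underside, middle. Leave it.
- glue_stick: Upright glue stick, 26 mm across, 95 high; origin: centre of its underside. Leave it.
- spray_bottle: White spray bottle with blue cap standing on the desk just left of the case, 50 mm across, 150 high; origin: centre of its underside. Leave it.
Mind the look-alikes: they are no part of the job. Leave any turquoise look-alike of the carton_tall alone.

How it is judged:
By the outcome, as a careful person would: the job done as asked, in the order asked, and still so for the second after the job is handed in, with the robot touching nothing.
It also fails if it takes over 72 s, if anything falls off the work surface, if the arm or the gripper's body presses on something with over 40 N, if the wrist force passes 120 N, or if a joint passes its speed limit or range.

## Robot

A 6-joint arm with a two-finger parallel gripper is mounted at the origin on the work surface. World frame = base frame: x ahead of the robot, y to its left, z up, the work surface at z = 0. Lengths are in mm, angles in rad, forces in N, time in s.
With the tool pointing down it reaches from about 275 to 1000 mm from the base axis. Payload 8.4 kg.
Tool frame: the origin (TCP) lies on the centre line of the jaws, within the pads' length; the fingertips stand 17 mm ahead of it and the grasp point (between the pads) lies 2 mm behind it (r.tcp_to_tips is the z of the fingertips in the tool frame, in mm); z points along the fingers, y is the direction in which the jaws open and shut (so a half turn about z gives the same grasp; the last joint's range is limited). The gripper opens to 85 mm and grips with 20 to 120 N. Pads are 22 mm wide; open, the fingers measure 114 mm over their backs; the gripper's body (76 mm by 85 mm) begins 54 mm behind the grasp point. The pads swing forward as they close: fully open they stand 13 mm farther back than shut.
Start: joints at [-1.307, 0.353, 1.633, -0, 1.155, -0.002], TCP at [164.174, -603.055, 248.281] pointing down, gripper open.
Joint ranges: [-2.63, 2.63], [-0.92, 2.1], [0.06, 2.66], [-1.3, 4.44], [0, 2.69], [-3.02, 3.02]. Speed limits (rad/s): [2.22, 2.22, 2.79, 3.14, 3.14, 3.14].

## Interface

Orientations are given as [roll, pitch, yaw] about the fixed x, y, z axes, in that order (R = Rz(yaw) Ry(pitch) Rx(roll)).
In Python, from rig import r, cams, job gives the robot as it stands.
- The arm moves only by the tool drive_tool, never from a script. Its argument "deltas" is a list of rows, each a list of 4 numbers: the shift along the tool's x, y, z in cm, then the turn about the tool's z in rad. In form: [[x, y, z, roll], ...]. A call has 1 to 12 rows; each row shifts and turns the commanded pose from where the row before left it, along the tool's axes as they then stand; what a row does not reach is not made up. A row lasts 1/12 s, in which the tool goes at most 41.7 mm and 7.16 degrees, less where a joint would pass 70% of its speed; a pose out of reach is approached as far as the arm can. A call with a gripper value outside its range is refused whole. "jaw" is the closure, from 0 (fully open) to 1 (shut), set as the call begins (left out, the last holds). The fingers move at their own pace and stop on an object; "force" is the grip in N (left out, the last holds). Time passes only in rows, so rows that do not move let the fingers close. It gives the time, the measured TCP pose, the force and the opening at its end, in the units of the state.
- r.sense(): the state, without advancing time (a new reading comes with each control period).
- cams.grab_frame(name): name is "scene" or "side" or "wrist"; returns (picture, depth): 384x512x3 uint8, red, green, blue; 384x512 float32, mm along the optical axis (not along the pixel's ray), 0 where there is no reading.
- cams.camera_params(name): a dict with "fx", "fy", "cx", "cy" (pixels), "R" (3x3) and "t" (3): a world point X has camera coordinates R X + t. Camera axes: x right, y down, z forward; pixel columns grow to the right and rows downward; lengths in mm; the calibration is good to about 2 mm. A picture is of the moment at which its call begins: read the wrist's pose just before it. camera_params takes no time and is no camera call; for the wrist camera it gives the pose at the moment of the call.
- job.sign_off(): hands the job in, once; it reports no verdict.
The state is a dict: "clock": time; "qpos": joint angles; "qvel": joint speeds; "joint_efforts": joint torques, N m; "eef_pos": TCP position; "tcp_rot": TCP orientation; "contact_force": force on the tool from outside, world axes, zero at the start; "wrist_torque": the same for the moment, N m; "opening": opening from 0.0 (shut) to 1.0 (fully open).
Only numpy, scipy, OpenCV 4.12 (cv2) and the standard library are available. Lean on these libraries where they do the work, as an engineer would, in place of code of your own. Each camera call takes 0.05 s, during which the arm holds its last target. There are 200 camera calls.

## Working session

There is one attempt and no reset: what is moved stays moved. The work goes in short steps, Python scripts to look and compute and a tool call to move; the robot and the scene stay as the last step left them, time stands still between calls to the robot, and variables do not carry over. Pictures are saved under pics/ and viewed, about 8 in all and at most 12, crops included, and the job is handed in when it is done.

Besides the shell and the picture viewer there is one more tool, called after "Request:" as a command line: name --pt "numbers of a row" for each row, then --argument value for the rest. drive_tool: Moves the arm, as the interface text tells. Its arguments: {"type":"object","properties":{"deltas":{"type":"array"},"jaw":{"type":"number"},"force":{"type":"number"}},"required":["deltas"]}

```bash
ls; mkdir -p pics
cat > h.py <<'E'
import numpy as np,cv2
from rig import r,cams,job
def grab(n):
    p=cams.camera_params(n); im,d=cams.grab_frame(n); return im,d,p
def save(im,f,s=1): cv2.imwrite('pics/'+f,cv2.resize(im[...,::-1],None,fx=s,fy=s,interpolation=cv2.INTER_CUBIC))
def pts(d,p):
    v,u=np.mgrid[:d.shape[0],:d.shape[1]]
    c=np.stack([(u-p['cx'])/p['fx']*d,(v-p['cy'])/p['fy']*d,d],-1)
    return (c-np.array(p['t']))@np.array(p['R'])
def proj(X,p):
    c=np.array(p['R'])@np.array(X)+np.array(p['t']); return p['fx']*c[0]/c[2]+p['cx'],p['fy']*c[1]/c[2]+p['cy']
E
python3 - <<'E'
from h import *
for n in('scene','side'):
    im,d,p=grab(n); np.savez('/tmp/'+n,im=im,d=d); save(im,n+'0.png',1.5)
    print(n,np.round(p['t'],0),np.round(p['R'],2).tolist(),p['fx'],(d==0).mean())
print(r.sense())
E
```

```text
pics
scene [-406.  -92. 1410.] [[0.86, 0.51, -0.0], [0.41, -0.69, -0.6], [-0.31, 0.51, -0.8]] 392.61448743707285 0.004038492838541667
side [ 452.  103. 1248.] [[-0.97, -0.24, 0.02], [-0.19, 0.72, -0.67], [0.15, -0.65, -0.74]] 422.1135632885931 0.003992716471354167
{'clock': 0.1, 'qpos': array([-1.30743550e+00,  3.53602192e-01,  1.63405415e+00,  1.96242045e-06,
        1.15522224e+00, -2.37389693e-03]), 'qvel': array([ 0.00114237, -0.00156658, -0.00267901, -0.00091954,  0.00102008,
       -0.00036863]), 'joint_efforts': array([-1.44542646e-04, -6.06355119e+01, -3.42820501e+01,  4.42377961e-05,
        4.06898267e-03, -2.03743514e-05]), 'eef_pos': array([ 164.04564565, -602.66078422,  247.62459563]), 'tcp_rot': array([-3.14030672e+00, -4.84704326e-06,  2.65733928e-01]), 'contact_force': array([-0.09718362, -0.06486702,  0.88649339]), 'wrist_torque': array([-0.02439523,  0.01530002,  0.03473493]), 'opening': 0.9998739840213278}
```

View pics/scene0.png

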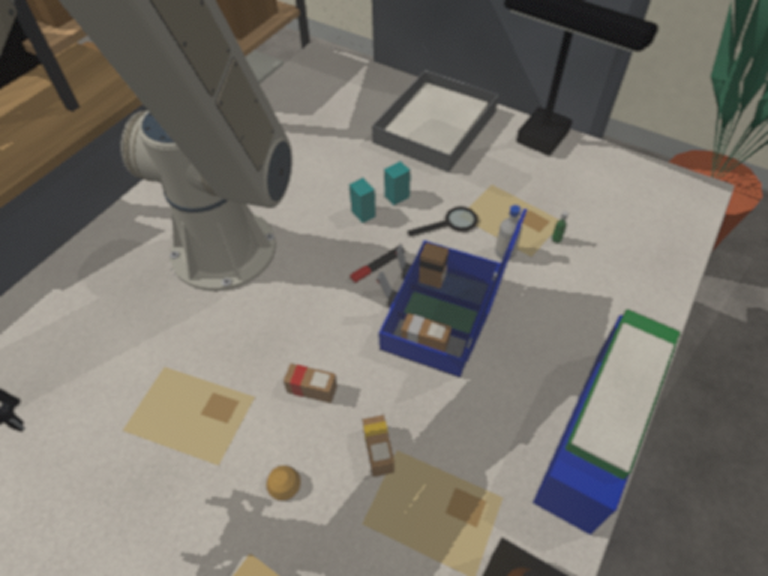

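View pics/side0.png

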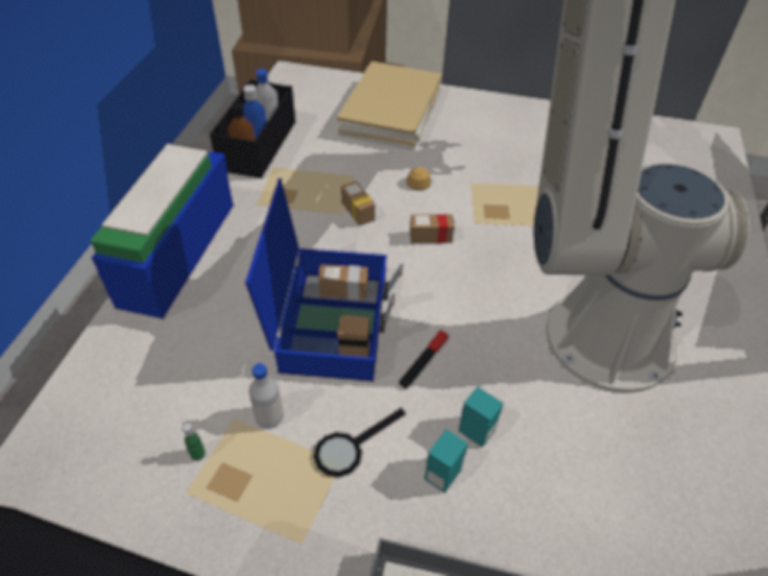

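Scene view (768x576 picture): red-banded carton at (310,382), yellow at (378,445), open case at (440,305) with the black-banded carton at (433,262) in the left bay, the green liner in the middle and the white-banded carton at (425,330) in the right bay. The two turquoise boxes at (362,200) and (397,183) are decoys. The catches are at (403,262) and (388,290).

```bash
cat > m.py <<'E'
from h import *
P=[];C=[]
for n in('scene','side'):
    z=np.load('/tmp/%s.npz'%n); p=cams.camera_params(n); X=pts(z['d'],p); ok=z['d']>0
    P.append(X[ok]);C.append(z['im'][ok])
    def q(u,v): return np.round(X[int(v/1.5),int(u/1.5)])
    if n=='scene':
        for k in [(310,382),(378,445),(433,250),(425,330),(403,250),(380,275),(440,310),(523,212),(460,372),(382,340)]: print(k,q(*k))
n0=len(P[0]);P=np.vstack(P);C=np.vstack(C);src=np.arange(len(P))>=n0
hsv=cv2.cvtColor(C[None],cv2.COLOR_RGB2HSV)[0].astype(int)
np.savez('/tmp/pc',P=P,C=C,hsv=hsv,src=src)
blue=(abs(hsv[:,0]-118)<10)&(hsv[:,1]>150)
dsk=(P[:,0]>200)&(P[:,0]<900)&(abs(P[:,1])<700)
for s in(0,1):
    m=blue&(src==s)&dsk&(P[:,2]>62)&(P[:,2]<76)&(P[:,0]<800)
    Q=P[m]; print('rim',s,len(Q),np.round(np.percentile(Q,[1,50,99],axis=0)), cv2.minAreaRect(Q[:,:2].astype(np.float32)))
    red=((hsv[:,0]<8)|(hsv[:,0]>172))&(hsv[:,1]>130)&(src==s)&dsk&(P[:,2]>30)
    print('red',np.round(np.percentile(P[red],[5,50,95],axis=0)))
E
python3 m.py
```

```text
(310, 382) [ 403. -204.   54.]
(378, 445) [ 585. -245.   56.]
(433, 250) [467. 172. 104.]
(425, 330) [540.  10.  57.]
(403, 250) [421. 122. 128.]
(380, 275) [417.  39. 130.]
(440, 310) [528. 105.   5.]
(523, 212) [624. 234. 247.]
(460, 372) [639. -21.  21.]
(382, 340) [471. -48.  47.]
rim 0 24 [[457. -44.  63.]
 [584. -27.  69.]
 [603. 236.  74.]] ((529.9379272460938, 96.37979888916016), (146.25428771972656, 279.6878662109375), 0.3702513575553894)
red [[ 364. -222.   50.]
 [ 376. -205.   53.]
 [ 387. -187.   57.]]
rim 1 495 [[428. -40.  62.]
 [518. 178.  69.]
 [637. 241.  76.]] ((534.630126953125, 99.97444915771484), (182.24806213378906, 267.3906555175781), 8.65384292602539)
red [[ 361. -208.   34.]
 [ 372. -185.   52.]
 [ 383. -176.   56.]]
```

```bash
cat > m2.py <<'E'
from h import *
z=np.load('/tmp/pc.npz');P,C,hsv,src=z['P'],z['C'],z['hsv'],z['src']
def rect(Q): return [np.round(v,2) for v in cv2.minAreaRect(Q[:,:2].astype(np.float32))]
for nm,c,lo,hi in [('red',(403,-204),46,60),('yel',(585,-245),46,60),('tall',(467,172),96,112),('flat',(540,10),50,66)]:
  for s in(0,1):
    m=(src==s)&(np.hypot(*(P[:,:2]-c).T)<75)&(P[:,2]>lo)&(P[:,2]<hi)&~((abs(hsv[:,0]-118)<14)&(hsv[:,1]>100))
    Q=P[m]; print(nm,s,len(Q),rect(Q),np.round(np.median(Q,0)))
a=np.radians(8.65);Rz=np.array([[np.cos(a),-np.sin(a),0],[np.sin(a),np.cos(a),0],[0,0,1]])
K=(P-[534.6,100,0])@Rz
for s in(0,1):
  for y in(40,-40):
    m=(src==s)&(abs(K[:,1]-y)<14)&(K[:,0]<-95)&(K[:,0]>-180)&(K[:,2]>85)&(K[:,2]<160)
    Q=K[m]; 
    if len(Q)>2:
      i=Q[:,2].argsort()[-6:]; t=Q[i].mean(0); print('catch',s,y,len(Q),np.round(t),'ang',np.arctan2(t[2]-77,t[0]+97), np.round(Q.mean(0)))
  m=(src==s)&(abs(K[:,1])<125)&(K[:,0]>60)&(K[:,0]<170)&(K[:,2]>100)&(K[:,2]<270); Q=K[m]
  if len(Q)>5: f=np.polyfit(Q[:,2],Q[:,0],1); print('lid',s,len(Q),f,np.round(Q.max(0)),np.round(Q.min(0)))
  g=(src==s)&(abs(hsv[:,0]-65)<20)&(hsv[:,1]>60)&(abs(K[:,0])<88)&(abs(K[:,1])<130)
  print('green',s,g.sum(),np.round(np.median(K[g],0)))
for u in['paperweight']: pass
E
python3 m2.py; python3 -c "
from h import *
print(cams.camera_params('wrist'))
im,d,p=grab('wrist');save(im,'w0.png')"
```

```text
red 0 452 [array([ 398.01, -195.38]), array([95.43, 44.78]), np.float64(16.44)] [ 399. -197.   53.]
red 1 293 [array([ 398.39, -193.89]), array([95.47, 48.76]), np.float64(13.36)] [ 399. -190.   53.]
yel 0 525 [array([ 579.83, -237.15]), array([42.53, 94.56]), np.float64(42.64)] [ 581. -239.   53.]
yel 1 246 [array([ 580.27, -233.6 ]), array([43.54, 95.46]), np.float64(43.31)] [ 579. -230.   53.]
tall 0 190 [array([455.61, 157.97]), array([99.46, 53.8 ]), np.float64(28.14)] [473. 166. 103.]
tall 1 282 [array([456.38, 162.68]), array([101.28,  55.87]), np.float64(28.7)] [472. 174. 102.]
flat 0 407 [array([540.12,  15.48]), array([94.94, 44.99]), np.float64(11.92)] [542.  13.  60.]
flat 1 386 [array([540.49,  19.42]), array([94.77, 46.13]), np.float64(9.95)] [540.  23.  60.]
catch 0 40 52 [-114.   35.  137.] ang 1.8474763690228073 [-109.   35.  114.]
catch 0 -40 62 [-124.  -45.  132.] ang 2.0228474872128386 [-115.  -45.  112.]
lid 0 300 [ 0.14629968 75.41203884] [117. 124. 253.] [  92. -125.  104.]
green 0 484 [-0.  0.  8.]
catch 1 40 53 [-113.   35.  137.] ang 1.8384304357395673 [-110.   42.  117.]
catch 1 -40 65 [-123.  -41.  133.] ang 2.006916844441359 [-115.  -38.  113.]
lid 1 1720 [ 0.12233706 80.34407114] [118. 125. 253.] [  92. -125.  100.]
green 1 405 [25. -7.  8.]
{'fx': 287.00717497767016, 'fy': 287.00717497767016, 'cx': 252.9780785705581, 'cy': 187.79084703442666, 'R': array([[ 0.26239642, -0.96495772, -0.00217062],
       [-0.92834297, -0.25305245,  0.27229357],
       [-0.26330106, -0.06943378, -0.96221178]]), 't': array([-623.48965058,  -35.83879325,  380.05235308])}
```

```bash
cat >> h.py <<'E'
A=0.151;CX,CY=534.6,100.
def c2w(x,y,z): return np.array([CX+x*np.cos(A)-y*np.sin(A),CY+x*np.sin(A)+y*np.cos(A),z])
def w2c(P):
    d=np.asarray(P)-[CX,CY,0]; return np.stack([d[...,0]*np.cos(A)+d[...,1]*np.sin(A),-d[...,0]*np.sin(A)+d[...,1]*np.cos(A),d[...,2]],-1)
def go(T,yaw=None,frm=None,fy=None):
    "tool-frame delta (cm) from frm to T, at yaw fy"
    s=r.sense(); f=s['eef_pos'] if frm is None else frm; y=s['tcp_rot'][2] if fy is None else fy
    d=np.asarray(T)-f
    o=np.round([ (d[0]*np.cos(y)+d[1]*np.sin(y))/10,(d[0]*np.sin(y)-d[1]*np.cos(y))/10,-d[2]/10],2)
    print('delta cm',o,'turn',None if yaw is None else round(y-yaw,3),'rows>=',round(np.linalg.norm(d)/41.7,1))
E
python3 - <<'E'
from h import *
p=cams.camera_params('wrist'); s=r.sense()
cp=-p['R'].T@p['t'];y=s['tcp_rot'][2];d=cp-s['eef_pos']
print('cam in tool',d[0]*np.cos(y)+d[1]*np.sin(y),d[0]*np.sin(y)-d[1]*np.cos(y),-d[2],p['R'][2])
go([398-60,-195-16,300]); go(c2w(-60,0,330),A,[338,-211,300],y)
E
```

```text
cam in tool 68.80234489588678 -0.2868491437203815 -126.47637599860835 [-0.26325492 -0.06960548 -0.962212  ]
delta cm [ 27.07 -33.23  -5.23] turn None rows>= 10.4
delta cm [ 21.18 -25.53  -3.  ] turn 0.115 rows>= 8.0
```

Request:
drive_tool --pt "2.46 -3.02 -0.48 0" --pt "2.46 -3.02 -0.48 0" --pt "2.46 -3.02 -0.48 0" --pt "2.46 -3.02 -0.48 0" --pt "2.46 -3.02 -0.48 0" --pt "2.46 -3.02 -0.48 0" --pt "2.46 -3.02 -0.48 0" --pt "2.46 -3.02 -0.48 0" --pt "2.46 -3.02 -0.48 0" --pt "2.46 -3.02 -0.48 0" --pt "2.46 -3.02 -0.48 0" --pt "0 0 0 0" --jaw 0

```text
clock: 1.15
eef_pos: [340.0, -206.4, 301.9]
tcp_rot: [-3.141, -0.002, 0.27]
contact_force: [-0.6, -1.0, -0.2]
opening: 0.996
```

Run:
```python
from h import *
print(r.sense()['eef_pos'],r.sense()['tcp_rot'])
im,d,p=grab('wrist');save(im,'w1.png',1.2);np.savez('/tmp/w1',im=im,d=d)
X=pts(d,p);m=(np.hypot(X[...,0]-398,X[...,1]+195)<75)&(X[...,2]>46)&(X[...,2]<58)&(d>0)
print(m.sum(),cv2.minAreaRect(X[m][:,:2].astype(np.float32)),np.median(X[m][:,2]))
go(c2w(-60,0,330),A)
```

```text
[ 339.99910531 -206.4180811   301.87007044] [-3.14056729e+00 -2.35146159e-03  2.70450188e-01]
2536 ((396.10107421875, -193.410400390625), (94.35254669189453, 42.00895309448242), 16.040199279785156) 52.95496057026088
delta cm [ 21.14 -25.22  -2.84] turn 0.12 rows>= 7.9
```

View pics/w1.png

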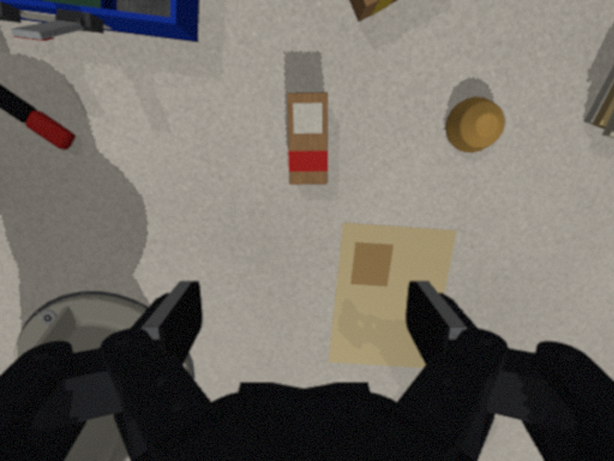

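Wrist view: the red-banded carton, label up, is at (308,138), clear of the brass paperweight at (475,125); it is the only red-banded one. Next I look at the case from above.

```bash
python3 -c "
from h import *
go(c2w(-90,0,370),A)"
```

```text
delta cm [ 18.17 -25.58  -6.84] turn 0.12 rows>= 7.7
```

Request:
drive_tool --pt "2.0 -2.85 -0.76 0" --pt "2.0 -2.85 -0.76 0" --pt "2.0 -2.85 -0.76 0" --pt "2.0 -2.85 -0.76 0" --pt "2.0 -2.85 -0.76 0" --pt "2.0 -2.85 -0.76 0" --pt "2.0 -2.85 -0.76 0" --pt "2.0 -2.85 -0.76 0" --pt "2.0 -2.85 -0.76 0.12" --pt "0 0 0 0" --pt "0 0 0 0" --jaw 1

```text
clock: 2.12
eef_pos: [444.6, 82.6, 369.0]
tcp_rot: [3.141, 0.0, 0.152]
contact_force: [0.8, 0.6, -1.1]
opening: 0.004
```

```bash
cat > cs.py <<'E'
from h import *
import sys
im,d,p=grab('wrist');save(im,sys.argv[1],1.2)
X=pts(d,p);hsv=cv2.cvtColor(im,cv2.COLOR_RGB2HSV).astype(int);K=w2c(X)
blue=(abs(hsv[...,0]-118)<12)&(hsv[...,1]>120)&(d>0)
m=blue&(K[...,2]>64)&(K[...,2]<75)&(abs(K[...,0])<97)&(abs(K[...,1])<150)
print('rim',m.sum(),cv2.minAreaRect(X[m][:,:2].astype(np.float32)),'case frame',np.round(np.percentile(K[m],[1,99],axis=0)))
for n,y,lo,hi in [('tall',80,97,108),('L',80,50,70),('M',0,50,70),('R',-80,50,70)]:
    m=~blue&(d>0)&(abs(K[...,1]-y)<38)&(abs(K[...,0])<83)&(K[...,2]>lo)&(K[...,2]<hi)
    if m.sum()>30: print(n,m.sum(),[np.round(v,1) for v in cv2.minAreaRect(K[m][:,:2].astype(np.float32))],np.round(np.percentile(K[m],[2,50,98],axis=0)).tolist())
for y in(40,-40):
    m=(d>0)&(abs(K[...,1]-y)<22)&(K[...,0]<-92)&(K[...,0]>-170)&(K[...,2]>100)&(K[...,2]<150)
    if m.sum()>9: print('catch',y,m.sum(),np.round(np.percentile(K[m],[3,50,97],axis=0)).tolist())
m=(d>0)&(abs(hsv[...,0]-65)<22)&(hsv[...,1]>60)&(abs(K[...,0])<88)&(abs(K[...,1])<50)&(K[...,2]<20)
if m.sum()>9: print('green',m.sum(),[np.round(v,1) for v in cv2.minAreaRect(K[m][:,:2].astype(np.float32))])
m=blue&(K[...,0]>80)&(K[...,0]<170)&(K[...,2]>100)&(K[...,2]<275)&(abs(K[...,1])<120)
if m.sum()>9: print('lid',m.sum(),np.polyfit(K[m][:,2],K[m][:,0],1))
E
python3 cs.py w2.png; python3 -c "
from h import *
print(r.sense()['eef_pos'],r.sense()['tcp_rot'],r.sense()['clock'])"
```

```text
rim 2780 ((533.2776489257812, 97.97944641113281), (181.95506286621094, 265.1005554199219), 8.719193458557129) case frame [[ -91. -134.   64.]
 [  88.  130.   74.]]
tall 1239 [array([-49.7,  81.2]), array([51.6, 42.1]), np.float64(1.7)] [[-75.0, 61.0, 101.0], [-49.0, 81.0, 103.0], [-25.0, 101.0, 104.0]]
L 61 [array([-48.8,  60.4]), array([50.2,  1.1]), np.float64(2.3)] [[-74.0, 60.0, 51.0], [-48.0, 60.0, 59.0], [-25.0, 61.0, 69.0]]
R 2050 [array([ -7.5, -80.7]), array([94.7, 42.8]), np.float64(2.3)] [[-52.0, -101.0, 55.0], [-6.0, -80.0, 60.0], [38.0, -60.0, 62.0]]
catch 40 251 [[-117.0, 28.0, 101.0], [-111.0, 38.0, 125.0], [-106.0, 49.0, 137.0]]
catch -40 289 [[-126.0, -52.0, 101.0], [-118.0, -41.0, 121.0], [-111.0, -31.0, 133.0]]
green 3828 [array([-2. , -1.8]), array([147.7,  64. ]), np.float64(0.2)]
lid 1859 [ 0.10152183 81.45109996]
[443.95840398  81.63677506 368.67607239] [3.14084056e+00 1.22607154e-03 1.52098419e-01] 2.1667
```

View pics/w2.png

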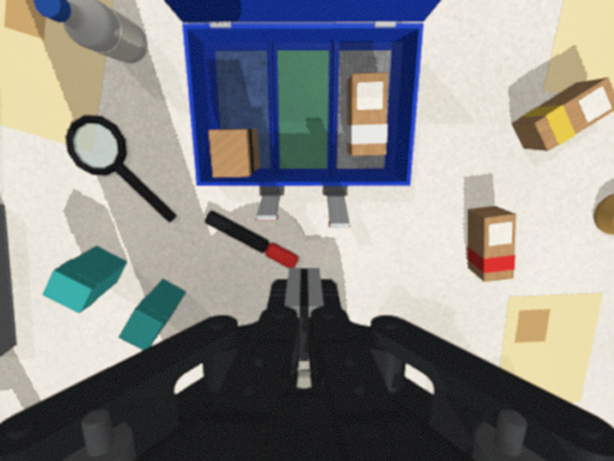

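The case is at (305,105), the black-banded carton upright in the left bay at (232,153), the green liner in the middle at (302,110), and the white-banded carton on the right. Both catches lean toward the robot at (268,203) and (338,207).

```bash
sed -i 's/^A=.*/A=0.152;CX,CY=533.2,98./' h.py; python3 -c "
from h import *
go(c2w(-98,82,170),A);go(c2w(-98,82,108),A)"
```

```text
delta cm [-0.73 -8.47 19.87] turn 0.0 rows>= 5.2
delta cm [-0.73 -8.47 26.07] turn 0.0 rows>= 6.6
```

Request:
drive_tool --pt "-0.15 -1.7 3.5 0" --pt "-0.15 -1.7 3.5 0" --pt "-0.15 -1.7 3.5 0" --pt "-0.15 -1.7 3.5 0" --pt "-0.13 -1.67 3.5 0" --pt "0 0 3.0 0" --pt "0 0 3.0 0" --pt "0 0 2.57 0" --pt "0 0 0 0" --pt "0 0 0 0"

```text
clock: 3.0
eef_pos: [423.2, 163.1, 107.8]
tcp_rot: [3.141, 0.004, 0.149]
contact_force: [-0.0, 0.1, 0.2]
opening: 0.001
```

Request:
drive_tool --pt "0.7 0 0 0" --pt "0.7 0 0 0" --pt "0.6 0 0 0" --pt "0.6 0 0 0" --pt "0.6 0 0 0" --pt "0.6 0 0 0" --pt "0.6 0 0 0"

```text
clock: 3.58
eef_pos: [468.5, 171.7, 108.8]
tcp_rot: [-3.141, -0.001, 0.15]
contact_force: [0.3, -0.7, 0.5]
opening: 0.002
```

Request:
drive_tool --pt "0.4 0 0 0" --pt "0.4 0 0 0" --pt "0.4 0 0 0" --pt "0.4 0 0 0" --pt "0.4 0 0 0" --pt "0.4 0 0 0" --pt "0.3 0 0 0" --pt "0.3 0 0 0" --pt "0.3 0 0 0" --pt "0.3 0 0 0" --pt "0 0 0 0" --pt "0 0 0 0"

```text
clock: 4.58
eef_pos: [503.3, 176.9, 108.5]
tcp_rot: [3.142, 0.0, 0.15]
contact_force: [0.7, 0.1, -0.0]
opening: -0.003
```

Run:
```python
from h import *
im,d,p=grab('side');save(im[140:280,130:330],'s3.png',3)
```

```text
(no output)
```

View pics/s3.png

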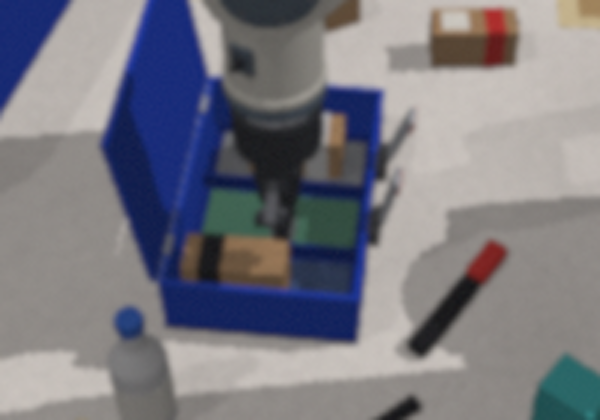

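Side view: the black-banded carton lies flat in the left bay at (235,260). Now the red carton.

```bash
python3 -c "
from h import *
s=r.sense();f=s['eef_pos'].copy();f[2]=190
go([396.1,-193.4,130],.28,f);go([396.1,-193.4,43],.28,f)"
```

```text
delta cm [-16.09  35.01   6.  ] turn -0.131 rows>= 9.4
delta cm [-16.09  35.01  14.7 ] turn -0.131 rows>= 9.9
```

Request:
drive_tool --pt "0 0 -3.5 0" --pt "0 0 -3.5 0" --pt "-1.61 3.5 0 0" --pt "-1.61 3.5 0 0" --pt "-1.61 3.5 0 0" --pt "-1.61 3.5 0 0" --pt "-1.61 3.5 0 0" --pt "-1.61 3.5 0 0" --pt "-1.61 3.5 0 0" --pt "-1.61 3.5 0 0" --pt "-1.61 3.5 0.5 0" --pt "-1.61 3.5 0.5 0" --jaw 0

```text
clock: 5.63
eef_pos: [395.4, -194.9, 168.9]
tcp_rot: [3.141, -0.001, 0.15]
contact_force: [1.4, -0.3, -0.3]
opening: 1.0
```

Request:
drive_tool --pt "0 0 1 -0.065" --pt "0 0 1 -0.066" --pt "0 0 1 0" --pt "0 0 0 0" --pt "0 0 0 0"

```text
clock: 6.05
eef_pos: [395.8, -192.7, 138.2]
tcp_rot: [-3.141, 0.001, 0.279]
contact_force: [-0.6, 0.9, -0.6]
opening: 1.0
```

```bash
python3 -c "
from h import *
go([396.1,-193.4,43],.28)"
```

```text
delta cm [0.01 0.08 9.52] turn -0.001 rows>= 2.3
```

Request:
drive_tool --pt "0 0.08 2.5 0" --pt "0 0 2.5 0" --pt "0 0 2.0 0" --pt "0 0 1.5 0" --pt "0 0 1.0 0" --pt "0 0 0 0" --pt "0 0 0 0"

```text
clock: 6.63
eef_pos: [396.7, -193.7, 43.8]
tcp_rot: [-3.141, 0.0, 0.281]
contact_force: [0.3, -0.3, -0.1]
opening: 1.0
```

Request:
drive_tool --pt "0 0 0 0" --pt "0 0 0 0" --pt "0 0 0 0" --pt "0 0 0 0" --pt "0 0 0 0" --pt "0 0 0 0" --pt "0 0 0 0" --pt "0 0 0 0" --jaw 1 --force 25

```text
clock: 7.3
eef_pos: [396.9, -194.2, 44.3]
tcp_rot: [3.141, -0.001, 0.28]
contact_force: [-1.3, 0.1, 7.7]
opening: 0.49
```

Request:
drive_tool --pt "0 0 -1.0 0" --pt "0 0 -2.5 0" --pt "0 0 -3.5 0" --pt "0 0 -3.5 0" --pt "0 0 -3.5 0" --pt "0 0 0 0" --pt "0 0 0 0"

```text
clock: 7.88
eef_pos: [397.5, -194.5, 186.0]
tcp_rot: [3.138, -0.004, 0.28]
contact_force: [1.5, 0.7, -2.1]
opening: 0.483
```

Run:
```python
from h import *
s=r.sense();print(s['eef_pos'],s['opening'],s['contact_force'])
im,d,p=grab('wrist');save(im,'w4.png',1)
go(c2w(0,0,185),A)
```

```text
[ 397.49738753 -194.54066205  186.01395946] 0.48333746585803694 [ 1.51377349  0.69251659 -2.14680012]
delta cm [ 21.23 -24.27  -0.06] turn 0.128 rows>= 7.7
```

View pics/w4.png

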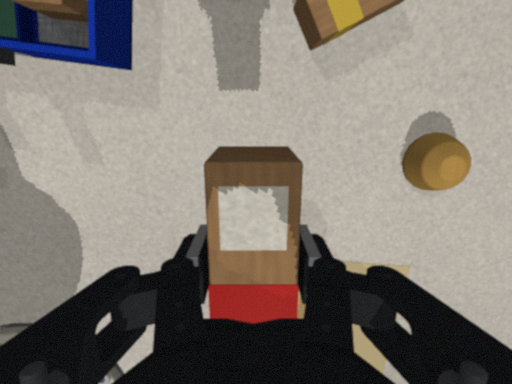

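Held square, label up (carton at (252,235), pads on both sides).

Request:
drive_tool --pt "1.0 -1.2 -1.5 0" --pt "2.2 -2.5 -0.5 0" --pt "2.6 -2.95 0 0" --pt "2.6 -2.95 0 0" --pt "2.6 -2.95 0 0" --pt "2.6 -2.95 0 0" --pt "2.6 -2.95 0 0" --pt "2.2 -2.5 0 0" --pt "1.8 -2.1 0 0" --pt "1.0 -1.2 0 0.064" --pt "0 0 0 0.064" --pt "0 0 0 0"

```text
clock: 8.93
eef_pos: [532.0, 98.6, 201.4]
tcp_rot: [3.141, 0.004, 0.151]
contact_force: [-0.1, 0.4, -2.1]
opening: 0.486
```

Run:
```python
from h import *
s=r.sense();print(s['eef_pos'],s['opening'],s['contact_force'])
go(c2w(0,0,60),A)
```

```text
[531.97439096  98.57775801 201.43554057] 0.48569447999622073 [-0.13878527  0.39964025 -2.12849721]
delta cm [ 0.11  0.08 14.14] turn -0.001 rows>= 3.4
```

Request:
drive_tool --pt "0.1 0.08 2.5 0" --pt "0 0 3.0 0" --pt "0 0 3.0 0" --pt "0 0 2.5 0" --pt "0 0 2.0 0" --pt "0 0 1.0 0" --pt "0 0 0 0" --pt "0 0 0 0"

```text
clock: 9.6
eef_pos: [533.6, 96.7, 63.2]
tcp_rot: [3.142, 0.002, 0.153]
contact_force: [-0.4, 0.7, -2.2]
opening: 0.49
```

Request:
drive_tool --pt "0 0 0.3 0" --pt "0 0 0.25 0" --pt "0 0 0.2 0" --pt "0 0 0.1 0" --pt "0 0 0 0" --pt "0 0 0 0"

```text
clock: 10.1
eef_pos: [534.2, 97.1, 55.3]
tcp_rot: [-3.142, -0.0, 0.153]
contact_force: [0.6, -0.1, -1.6]
opening: 0.484
```

Request:
drive_tool --pt "0 0 0.15 0" --pt "0 0 0.15 0" --pt "0 0 0.1 0" --pt "0 0 0 0" --pt "0 0 0 0"

```text
clock: 10.52
eef_pos: [534.1, 97.1, 51.4]
tcp_rot: [-3.142, 0.0, 0.152]
contact_force: [-1.0, 0.4, 5.1]
opening: 0.485
```

Request:
drive_tool --pt "0 0 0 0" --pt "0 0 0 0" --pt "0 0 0 0" --pt "0 0 0 0" --jaw 0.36

```text
clock: 10.85
eef_pos: [534.1, 97.1, 51.0]
tcp_rot: [-3.142, 0.0, 0.152]
contact_force: [-0.4, 0.8, -0.1]
opening: 0.64
```

Request:
drive_tool --pt "0 0 -1.0 0" --pt "0 0 -2.0 0" --pt "0 0 -3.0 0" --pt "0 0 -4.0 0" --pt "-1 0 -4.0 0" --pt "-3 0 -3.0 0" --pt "-3.5 0 -2.0 0" --pt "-2 0 -3.0 0" --pt "0 0 -4 0" --pt "0 0 -4 0" --pt "0 0 0 0"

```text
clock: 11.77
eef_pos: [443.1, 83.2, 359.0]
tcp_rot: [-3.141, -0.012, 0.153]
contact_force: [1.5, 0.9, 1.1]
opening: 0.638
```

```bash
python3 cs.py w5.png; python3 -c "
from h import *
print(r.sense()['eef_pos'],r.sense()['clock'])"
```

```text
rim 2884 ((533.828857421875, 98.05262756347656), (181.32681274414062, 264.7671813964844), 8.794127464294434) case frame [[ -90. -132.   64.]
 [  91.  132.   74.]]
L 2260 [array([28.9, 85.1]), array([95. , 42.7]), np.float64(1.4)] [[-17.0, 64.0, 56.0], [31.0, 84.0, 60.0], [74.0, 105.0, 62.0]]
M 2082 [array([0.3, 0.6]), array([92.9, 42. ]), np.float64(0.2)] [[-45.0, -20.0, 58.0], [2.0, -0.0, 60.0], [45.0, 21.0, 62.0]]
R 2117 [array([ -5.8, -79.1]), array([95. , 42.6]), np.float64(1.8)] [[-51.0, -99.0, 58.0], [-4.0, -79.0, 60.0], [40.0, -58.0, 62.0]]
catch 40 276 [[-118.0, 29.0, 102.0], [-111.0, 40.0, 126.0], [-105.0, 51.0, 136.0]]
catch -40 316 [[-126.0, -50.0, 101.0], [-117.0, -39.0, 121.0], [-109.0, -29.0, 133.0]]
green 1643 [array([0.2, 0.1]), array([ 64.3, 146.9]), np.float64(90.0)]
lid 1863 [ 0.10332817 82.92472495]
[442.34689344  83.04604791 355.60232616] 11.8167
```

View pics/w5.png

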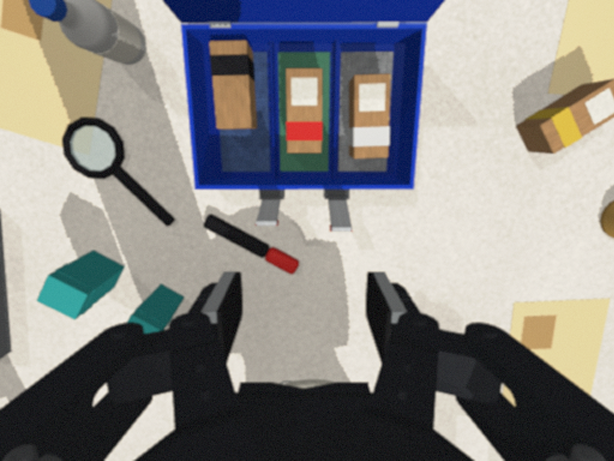

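All three cartons lie flat: black at (232,85), red on the green liner at (303,110) with its label up, white at (371,115). Now the lid.

```bash
cat > arc.py <<'E'
from h import *
def lid(t,s=150): return np.array([90-s*np.cos(t)+8.5*np.sin(t)+11, 70+s*np.sin(t)+8.5*np.cos(t)+17])
if __name__=='__main__':
    w=c2w(150,0,340);go(w,A)
    T=np.r_[np.linspace(1.72,0.2,31),np.linspace(.2,0,9)[1:]]
    L=np.array([lid(t) for t in T]);print(L[0],L[-1])
    c=np.round(L/10,2);D=np.diff(c,axis=0);D[:,1]*=-1
    print([[round(a,2),0,round(b,2),0] for a,b in D])
E
python3 arc.py
```

```text
delta cm [24.21 -0.09  1.56] turn 0.001 rows>= 5.8
[131.70316805 234.06993395] [-49.   95.5]
[[np.float64(-0.75), 0, np.float64(-0.13), 0], [np.float64(-0.75), 0, np.float64(-0.1), 0], [np.float64(-0.76), 0, np.float64(-0.06), 0], [np.float64(-0.76), 0, np.float64(-0.02), 0], [np.float64(-0.76), 0, np.float64(0.01), 0], [np.float64(-0.76), 0, np.float64(0.06), 0], [np.float64(-0.76), 0, np.float64(0.09), 0], [np.float64(-0.75), 0, np.float64(0.13), 0], [np.float64(-0.74), 0, np.float64(0.17), 0], [np.float64(-0.73), 0, np.float64(0.21), 0], [np.float64(-0.72), 0, np.float64(0.24), 0], [np.float64(-0.71), 0, np.float64(0.28), 0], [np.float64(-0.69), 0, np.float64(0.32), 0], [np.float64(-0.68), 0, np.float64(0.35), 0], [np.float64(-0.66), 0, np.float64(0.38), 0], [np.float64(-0.63), 0, np.float64(0.42), 0], [np.float64(-0.62), 0, np.float64(0.45), 0], [np.float64(-0.59), 0, np.float64(0.48), 0], [np.float64(-0.57), 0, np.float64(0.51), 0], [np.float64(-0.54), 0, np.float64(0.53), 0], [np.float64(-0.51), 0, np.float64(0.57), 0], [np.float64(-0.48), 0, np.float64(0.59), 0], [np.float64(-0.45), 0, np.float64(0.61), 0], [np.float64(-0.42), 0, np.float64(0.63), 0], [np.float64(-0.39), 0, np.float64(0.66), 0], [np.float64(-0.36), 0, np.float64(0.67), 0], [np.float64(-0.32), 0, np.float64(0.69), 0], [np.float64(-0.28), 0, np.float64(0.71), 0], [np.float64(-0.25), 0, np.float64(0.72), 0], [np.float64(-0.21), 0, np.float64(0.73), 0], [np.float64(-0.09), 0, np.float64(0.36), 0], [np.float64(-0.08), 0, np.float64(0.37), 0], [np.float64(-0.08), 0, np.float64(0.37), 0], [np.float64(-0.06), 0, np.float64(0.37), 0], [np.float64(-0.05), 0, np.float64(0.37), 0], [np.float64(-0.05), 0, np.float64(0.37), 0], [np.float64(-0.03), 0, np.float64(0.38), 0], [np.float64(-0.03), 0, np.float64(0.37), 0]]
```

Request:
drive_tool --pt "3.4 0 0 0" --pt "3.5 0 0 0" --pt "3.5 0 0 0" --pt "3.5 0 0 0" --pt "3.5 0 0 0" --pt "3.5 0 0 0" --pt "3.3 0 0 0" --pt "0 0 2.5 0" --pt "0 0 3 0" --pt "0 0 3 0" --pt "0 0 3 0" --pt "0 0 0 0" --jaw 1

```text
clock: 12.82
eef_pos: [675.9, 118.8, 228.2]
tcp_rot: [3.141, 0.011, 0.153]
contact_force: [-0.7, -0.1, -1.0]
opening: 0.002
```

```bash
python3 -c "
from h import *
print(w2c(r.sense()['eef_pos']),r.sense()['contact_force']);go(c2w(131.7,0,234),A)"
```

```text
[144.22480065  -1.04218798 228.16551679] [-0.65497278 -0.1313292  -1.02114011]
delta cm [-1.25 -0.1  -0.58] turn 0.001 rows>= 0.3
```

Request:
drive_tool --pt "-0.6 -0.1 -0.3 0" --pt "-0.6 0 -0.3 0" --pt "-0.75 0 -0.13 0" --pt "-0.75 0 -0.1 0" --pt "-0.76 0 -0.06 0" --pt "-0.76 0 -0.02 0" --pt "-0.76 0 0.01 0" --pt "-0.76 0 0.06 0" --pt "-0.76 0 0.09 0" --pt "-0.75 0 0.13 0" --pt "-0.74 0 0.17 0" --pt "-0.73 0 0.21 0"

```text
clock: 13.82
eef_pos: [592.7, 107.1, 237.6]
tcp_rot: [3.142, 0.0, 0.152]
contact_force: [0.8, 1.0, 1.8]
opening: 0.002
```

```bash
python3 -c "
from arc import *
print(w2c(r.sense()['eef_pos']),r.sense()['contact_force'],lid(1.72-10*1.52/30),r.sense()['clock'])"
```

```text
[ 6.02154385e+01 -1.84633064e-03  2.37638424e+02] [0.79381716 0.98439761 1.78336746] [ 56.47788516 230.4922691 ] 13.8167
```

Request:
drive_tool --pt "-0.72 0 0.27 0" --pt "-0.71 0 0.31 0" --pt "-0.69 0 0.35 0" --pt "-0.68 0 0.38 0" --pt "-0.66 0 0.41 0" --pt "-0.63 0 0.45 0" --pt "-0.62 0 0.48 0" --pt "-0.59 0 0.51 0" --pt "-0.57 0 0.54 0" --pt "-0.54 0 0.56 0" --pt "-0.51 0 0.6 0" --pt "-0.48 0 0.62 0"

```text
clock: 14.82
eef_pos: [519.8, 95.9, 182.5]
tcp_rot: [3.142, 0.0, 0.153]
contact_force: [-0.1, 0.2, 1.4]
opening: 0.001
```

Run:
```python
from arc import *
print(w2c(r.sense()['eef_pos']),r.sense()['contact_force'],lid(1.72-22*1.52/30),r.sense()['clock'])
im,d,p=grab('side');K=w2c(pts(d,p));h=cv2.cvtColor(im,cv2.COLOR_RGB2HSV).astype(int)
m=(abs(h[...,0]-118)<12)&(h[...,1]>110)&(d>0)&(abs(K[...,1])<128)&(K[...,2]>82)&(K[...,2]<270)&(abs(K[...,0])<120)
Q=K[m];print(len(Q),np.polyfit(Q[:,0],Q[:,2],1),Q.min(0),Q.max(0))
```

```text
[-1.35495673e+01 -3.51613056e-02  1.82476802e+02] [-0.08406567  0.23187829  1.44184115] [-17.51006189 179.34508775] 14.8167
1543 [ -0.7620746  151.84703465] [ -51.06353571 -127.47474748   82.20101673] [ 90.08261449 127.9943323  263.12214978]
```

Request:
drive_tool --pt "-0.45 0 0.63 0" --pt "-0.42 0 0.65 0" --pt "-0.39 0 0.67 0" --pt "-0.36 0 0.69 0" --pt "-0.32 0 0.7 0" --pt "-0.28 0 0.72 0" --pt "-0.25 0 0.73 0" --pt "-0.21 0 0.73 0" --pt "-0.09 0 0.37 0" --pt "-0.08 0 0.37 0" --pt "-0.08 0 0.37 0" --pt "-0.06 0 0.37 0"

```text
clock: 15.87
eef_pos: [491.0, 91.5, 112.9]
tcp_rot: [-3.142, -0.0, 0.152]
contact_force: [-0.8, 0.3, 0.0]
opening: 0.002
```

Request:
drive_tool --pt "-0.05 0 0.3 0" --pt "-0.05 0 0.3 0" --pt "-0.03 0 0.3 0" --pt "-0.03 0 0.25 0" --pt "0 0 0.2 0" --pt "0 0 0.1 0" --pt "0 0 0 0"

```text
clock: 16.45
eef_pos: [489.3, 91.2, 98.4]
tcp_rot: [-3.142, 0.0, 0.152]
contact_force: [-0.2, -0.4, 0.9]
opening: 0.001
```

```bash
cat > lidz.py <<'E'
from h import *
print(w2c(r.sense()['eef_pos']),r.sense()['contact_force'],r.sense()['clock'])
im,d,p=grab('side');K=w2c(pts(d,p));h=cv2.cvtColor(im,cv2.COLOR_RGB2HSV).astype(int)
m=(abs(h[...,0]-118)<12)&(h[...,1]>110)&(d>0)&(abs(K[...,1])<128)&(K[...,2]>72)&(K[...,2]<270)&(abs(K[...,0])<85)
Q=K[m];print(len(Q),np.polyfit(Q[:,0],Q[:,2],1),Q.min(0),Q.max(0))
E
python3 lidz.py
```

```text
[-4.44266322e+01 -4.15880325e-02  9.84050536e+01] [-0.2320159  -0.36523313  0.92033668] 16.45
2077 [-4.43874754e-02  8.35530983e+01] [ -84.9902744  -127.24844786   75.51008927] [ 84.99864963 127.68916947 227.01661814]
```

Nearly shut, so I ease it down to contact.

Request:
drive_tool --pt "0 0 0.12 0" --pt "0 0 0.12 0" --pt "0 0 0.12 0" --pt "0 0 0.12 0" --pt "0 0 0.1 0" --pt "0 0 0 0" --pt "0 0 0 0"

```text
clock: 17.08
eef_pos: [489.5, 91.3, 95.2]
tcp_rot: [-3.142, -0.001, 0.153]
contact_force: [-11.5, -1.7, 36.1]
opening: -0.004
```

```bash
python3 lidz.py
```

```text
[-4.41951055e+01 -4.07814496e-02  9.52035759e+01] [-11.52769636  -1.72390374  36.11899848] 17.0833
2084 [-2.64105318e-02  8.17743961e+01] [ -84.98367377 -127.71106882   73.60070921] [ 84.97963011 127.97167978 230.62561668]
```

Lid is shut: the tips touch at z = 78.2. Next I back off and set both fingers in front of the two catches, jaw about 70 mm open, to fold them together.

```bash
cat > arc2.py <<'E'
from h import *
def cat(t,s=45): return np.array([-97+s*np.cos(t)-9*np.sin(t)-11, 77+s*np.sin(t)+9*np.cos(t)+17])
if __name__=='__main__':
    s=r.sense();f=s['eef_pos'].copy();f[2]+=95
    go(c2w(-155,0,f[2]),A,f)
    T=np.r_[np.linspace(2.15,0.2,30),np.linspace(.2,0,6)[1:]]
    L=np.array([cat(t) for t in T]);print(f,L[0],L[-1])
    c=np.round(L/10,2);D=np.diff(c,axis=0);D[:,1]*=-1
    print([[float(round(a,2)),0,float(round(b,2)),0] for a,b in D])
E
python3 arc2.py
```

```text
delta cm [-1.108e+01 -1.000e-02 -0.000e+00] turn 0.001 rows>= 2.7
[489.53921688  91.28649201 190.20142144] [-140.16318406  126.7342266 ] [-63. 103.]
[[0.23, 0, -0.21, 0], [0.24, 0, -0.2, 0], [0.25, 0, -0.17, 0], [0.27, 0, -0.16, 0], [0.27, 0, -0.14, 0], [0.29, 0, -0.12, 0], [0.29, 0, -0.11, 0], [0.3, 0, -0.08, 0], [0.3, 0, -0.06, 0], [0.3, 0, -0.04, 0], [0.31, 0, -0.03, 0], [0.31, 0, -0.0, 0], [0.31, 0, 0.02, 0], [0.3, 0, 0.04, 0], [0.31, 0, 0.06, 0], [0.29, 0, 0.08, 0], [0.29, 0, 0.11, 0], [0.29, 0, 0.12, 0], [0.27, 0, 0.13, 0], [0.27, 0, 0.16, 0], [0.25, 0, 0.18, 0], [0.25, 0, 0.19, 0], [0.22, 0, 0.21, 0], [0.22, 0, 0.22, 0], [0.2, 0, 0.23, 0], [0.18, 0, 0.25, 0], [0.17, 0, 0.26, 0], [0.14, 0, 0.27, 0], [0.13, 0, 0.28, 0], [0.07, 0, 0.17, 0], [0.06, 0, 0.18, 0], [0.05, 0, 0.17, 0], [0.05, 0, 0.18, 0], [0.04, 0, 0.18, 0]]
```

Request:
drive_tool --pt "0 0 -2 0" --pt "0 0 -3.5 0" --pt "0 0 -3.9 0" --pt "-2.5 0 0 0" --pt "-3.6 0 0 0" --pt "-3.0 0 0 0" --pt "-2.0 0 0 0" --pt "0 0 2.5 0" --pt "0 0 2.5 0" --pt "0 0 0.8 0" --pt "0 0 0 0" --jaw 0.2

```text
clock: 18.05
eef_pos: [378.3, 74.1, 127.4]
tcp_rot: [3.141, 0.004, 0.153]
contact_force: [-0.4, -0.2, 0.7]
opening: 0.8
```

Run:
```python
from h import *
s=r.sense();print(w2c(s['eef_pos']),s['opening'],s['contact_force']);go(c2w(-140,0,126.7),A)
im,d,p=grab('wrist');save(im,'w6.png',1.2)
```

```text
[-1.56776757e+02 -1.45266167e-01  1.27438307e+02] 0.7998298247102417 [-0.38609818 -0.15980488  0.6968259 ]
delta cm [ 1.68 -0.01  0.07] turn 0.001 rows>= 0.4
```

View pics/w6.png

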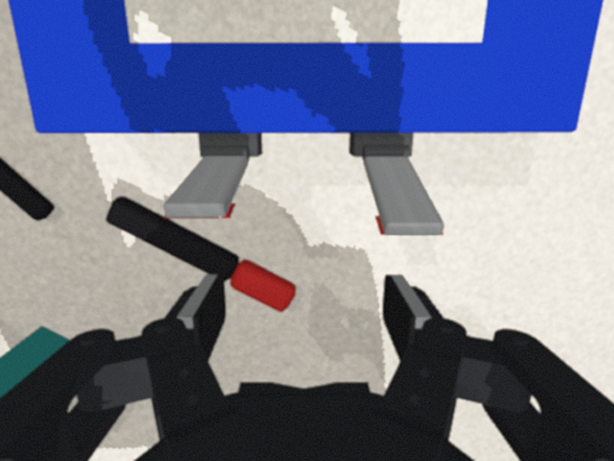

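The lid is shut, and the fingers at (205,300) and (405,300) line up with the catches at (200,205) and (410,225).

Request:
drive_tool --pt "0.8 0 0 0" --pt "0.8 0 0 0" --pt "0.48 0 -0.41 0" --pt "0.52 0 -0.33 0" --pt "0.56 0 -0.26 0" --pt "0.58 0 -0.19 0" --pt "0.6 0 -0.1 0" --pt "0.61 0 -0.03 0" --pt "0.61 0 0.06 0" --pt "0.6 0 0.14 0" --pt "0.58 0 0.23 0" --pt "0.54 0 0.29 0"

```text
clock: 19.1
eef_pos: [453.0, 85.7, 135.0]
tcp_rot: [-3.142, -0.002, 0.153]
contact_force: [-0.5, -0.1, 3.6]
opening: 0.799
```

```bash
python3 -c "
from arc2 import *
s=r.sense();print(w2c(s['eef_pos']),s['contact_force'],cat(2.15-20*1.95/29),2.15-20*1.95/29)"
```

```text
[-8.11149787e+01 -3.58089796e-02  1.34985000e+02] [-0.49327559 -0.08045916  3.6412064 ] [-83.30413875 132.67963853] 0.8051724137931033
```

Request:
drive_tool --pt "0.25 0 0.22 0" --pt "0.25 0 0.22 0" --pt "0.22 0 0.24 0" --pt "0.22 0 0.24 0" --pt "0.2 0 0.25 0" --pt "0.18 0 0.26 0" --pt "0.17 0 0.27 0" --pt "0.14 0 0.28 0" --pt "0.13 0 0.28 0" --pt "0.07 0 0.25 0" --pt "0.06 0 0.2 0" --pt "0.05 0 0.17 0"

```text
clock: 20.1
eef_pos: [470.9, 88.4, 105.8]
tcp_rot: [-3.142, -0.0, 0.153]
contact_force: [2.0, 0.9, 2.4]
opening: 0.799
```

Request:
drive_tool --pt "0 0 0.15 0" --pt "0 0 0.15 0" --pt "0 0 0.1 0" --pt "0 0 0 0"

```text
clock: 20.43
eef_pos: [470.5, 88.4, 101.8]
tcp_rot: [-3.142, 0.0, 0.153]
contact_force: [0.5, 0.3, 1.5]
opening: 0.801
```

Request:
drive_tool --pt "0 0 0.1 0" --pt "0 0 0.1 0" --pt "0 0 0.1 0" --pt "0 0 0 0" --pt "0 0 0 0"

```text
clock: 20.85
eef_pos: [470.5, 88.3, 98.9]
tcp_rot: [3.142, 0.001, 0.153]
contact_force: [1.4, 0.4, 2.4]
opening: 0.8
```

Request:
drive_tool --pt "0 0 0.1 0" --pt "0 0 0.1 0" --pt "0 0 0 0" --pt "0 0 0 0"

```text
clock: 21.18
eef_pos: [470.6, 88.4, 96.9]
tcp_rot: [-3.142, 0.0, 0.153]
contact_force: [2.0, -0.6, 1.8]
opening: 0.799
```

Request:
drive_tool --pt "0 0 0.1 0" --pt "0 0 0.1 0" --pt "0 0 0.05 0" --pt "0 0 0 0" --pt "0 0 0 0"

```text
clock: 21.6
eef_pos: [470.9, 88.4, 95.6]
tcp_rot: [-3.142, -0.0, 0.153]
contact_force: [-4.1, -0.7, 20.8]
opening: 0.8
```

```bash
cat > ck.py <<'E'
from h import *
for n in('side','scene'):
    im,d,p=grab(n);K=w2c(pts(d,p));h=cv2.cvtColor(im,cv2.COLOR_RGB2HSV).astype(int)
    for y in(40,-40):
        m=(h[...,1]<90)&(d>0)&(abs(K[...,1]-y)<11)&(K[...,0]>-110)&(K[...,0]<-30)&(K[...,2]>74)&(K[...,2]<140)
        Q=K[m]
        if len(Q)>5: print(n,y,len(Q),np.polyfit(Q[:,0],Q[:,2],1),np.round(np.percentile(Q,[3,97],axis=0)).tolist())
E
python3 ck.py
```

```text
side 40 162 [-4.66295066e-03  8.83171753e+01] [[-97.0, 31.0, 78.0], [-32.0, 51.0, 110.0]]
side -40 75 [-3.98772648e-02  8.26697792e+01] [[-98.0, -49.0, 79.0], [-31.0, -29.0, 97.0]]
scene 40 53 [-0.33926878 74.14823447] [[-76.0, 29.0, 78.0], [-31.0, 50.0, 124.0]]
scene -40 111 [1.84061367e-02 9.10061751e+01] [[-98.0, -50.0, 78.0], [-31.0, -31.0, 114.0]]
```

Request:
drive_tool --pt "0 0 0.07 0" --pt "0 0 0.05 0" --pt "0 0 0 0" --pt "0 0 0 0"

```text
clock: 22.03
eef_pos: [471.0, 88.4, 95.4]
tcp_rot: [-3.142, -0.001, 0.153]
contact_force: [-9.3, -1.9, 36.6]
opening: 0.802
```

Request:
drive_tool --pt "0 0 -1 0" --pt "0 0 -2 0" --pt "0 0 -3 0" --pt "0 0 -4 0" --pt "-3 0 -2 0" --pt "-4 0 0 0" --pt "-4 0 0 0" --pt "-3 0 0 0" --pt "0 0 0 0" --pt "0 0 0 0"

```text
clock: 22.87
eef_pos: [330.4, 66.8, 213.0]
tcp_rot: [3.142, 0.001, 0.153]
contact_force: [1.1, -0.2, -0.1]
opening: 0.801
```

```bash
python3 ck.py; python3 lidz.py
python3 - <<'E'
from h import *
im,d,p=grab('wrist');save(im,'w7.png',1.2);K=w2c(pts(d,p))
for y in(40,-40):
    for x in(-85,-60,-42): 
        m=(abs(K[...,1]-y)<8)&(abs(K[...,0]-x)<4)&(d>0); print(y,x,np.median(K[m][:,2]) if m.any() else None)
for y in(0,90,-90):
    for x in(-80,-20): 
        m=(abs(K[...,1]-y)<8)&(abs(K[...,0]-x)<4)&(d>0); print('lid',y,x,np.median(K[m][:,2]) if m.any() else None)
E
```

```text
side 40 156 [-2.90884328e-02  8.31461868e+01] [[-98.0, 30.0, 77.0], [-33.0, 51.0, 89.0]]
side -40 136 [-2.13037216e-02  8.35442283e+01] [[-98.0, -50.0, 77.0], [-34.0, -30.0, 90.0]]
scene 40 98 [-3.81485538e-02  8.27232959e+01] [[-98.0, 29.0, 79.0], [-33.0, 50.0, 89.0]]
scene -40 103 [-6.53896112e-02  8.11184874e+01] [[-97.0, -51.0, 77.0], [-31.0, -32.0, 90.0]]
[-2.02720411e+02 -1.13439580e-01  2.13436287e+02] [-0.14330894  1.1429873   0.34054701] 22.9667
2082 [-1.48519048e-03  7.93773078e+01] [ -84.96739539 -127.23595548   73.11308401] [ 84.96792882 127.94154173  85.70583401]
40 -85 86.91171744535949
40 -60 86.81552691181842
40 -42 None
-40 -85 86.76907945277418
-40 -60 86.67385274768483
-40 -42 None
lid 0 -80 79.23303894335328
lid 0 -20 None
lid 90 -80 79.39095379931612
lid 90 -20 None
lid -90 -80 79.22244174962924
lid -90 -20 None
```

View pics/w7.png

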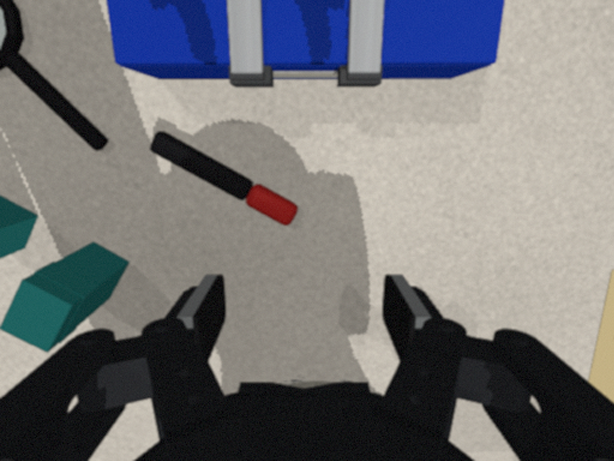

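Both catches lie flat over the lid at (246,40) and (365,40), with their tops at z about 86.8 along the whole arm. The lid is at 79.3 and level. The gripper touches nothing, so I hand in.

```bash
python3 -c "
from h import *
print(job.sign_off())"
```

```text
the job is handed in; nothing more can be done
None
```

The case is packed and shut with both catches folded flat. I handed the job in at about 23 s of the 72 s allowed; sign-off gives no verdict.

- **Black-banded carton:** I pushed it over toward the back. It went the last part of the way down under its own weight and lies flat in its own bay, confirmed in the last view before the lid closed.
- **Red-banded carton:** I gripped it, lowered it until the force rose to about 5 N, and released it. It lies label up, centred on the green liner.
- **Lid:** I guided it down along its arc to contact. The camera reads its top at about 79 mm and level, against the given 78.5 mm. The final press was about 36 N at the fingertips.
- **Catches:** I folded both together with the two open fingers. Their tops read about 86.8 mm along the length I could see, against about 86 mm for flat. The last press, also with the fingertips, was about 37 N.

**Other objects:** The white-banded carton was still in its bay just before the lid closed. I reached for nothing else on the desk, but I did not re-measure the yellow carton or the other items at the end.

No check failed. Heights read 0.5 to 1 mm above the given values, and positions differed by a few mm between cameras, both about what the roughly 2 mm calibration would explain.

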